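# Close the carton and hold the spring bar out at the mark

## Task

Get this carton ready for taping in the packing jig: first fold its short flap down flat, then fold the wide flap down flat over it. Then take the black upright handle of the spring-return hold-down bar, pull the bar out over the closed flaps until its front end is level with the strip marked across the wide flap, and keep holding it there: finish while still holding it, because it springs back if let go. Leave the meter, the spool and the screwdriver where they are.

Things in the scene. Friction and masses are not known exactly. Their poses are not given: they have to be found in the camera images.
- jig: Fixed packing jig: 12 mm plywood base with an open carton 180 (x) x 160 (y) mm, walls' top 104 mm above the bench, and beyond it a grey block with the bar's guide (70 wide, 135 high, x = 195 to 295 mm). Origin on the bench under the carton's centre; x runs from carton to guide (roughly away from the robot), y to the wide flap's hinge side, z up. Jig and carton cannot shift.
- short_flap (a joint): Angle of the short cardboard flap (176 mm along jig x, 55 mm wide, 4 thick), hinged along jig x at jig y = -80, z = 104 mm. 0 = flat over the carton, 1.57 = upright, more = leaning outwards (starts 1.6 to 2.2, largest 2.4). The stiff crease stays where it is left and folds at about 1 N.
- short_flap_edge (a point): Middle of the short flap's free edge, outer face (the face that is on top when closed), 55 mm from its hinge.
- wide_flap (a joint): Angle of the wide cardboard flap (176 mm along jig x, 115 mm wide, 4 thick), hinged along jig x at jig y = +80, z = 108 mm. 0 = flat over the carton and the short flap's edge, 1.57 = upright, more = leaning outwards (starts 1.6 to 2.2, largest 2.4). Stays where it is left, folds at about 1 N.
- wide_flap_edge (a point): Middle of the wide flap's free edge, outer face, 115 mm from its hinge.
- mark (a point): Centre of the mark: a thin dark strip 8 mm wide stuck across the outer face of the wide flap (110 mm long, in jig y when the flap is closed). It stays fixed to the flap, somewhere between jig x = -5 and 60 mm.
- bar (a joint): How far the hold-down bar is pulled out, m: 0 = home, grows as it is pulled towards the robot along jig -x, end stop at 0.13. A spring pulls it back with about 3.6 N at 0 plus 60 N/m (about 9 N at 0.09). The mark needs 0.04 to 0.105. The bar passes just above the flaps.
- bar_nose (a point): Front end of the hold-down bar (steel, 40 mm wide, 12 mm thick, 116 to 128 mm above the bench), middle of its lower front edge; it is to be level with the mark along jig x. At joint value 0 it is at jig x = 100 mm.
- bar_grip (a point): Grip point in the black upright handle on the bar, 35 mm behind the bar's front end. The handle is a block 20 mm thick (jig x), 40 mm wide (jig y), from 128 to 180 mm above the bench; this point is 160 mm above the bench. It can be gripped from above across either width.
- meter: Bystander: grey hand multimeter lying flat, 150 x 75 x 34 mm, loose; origin at the centre of its underside.
- spool: Bystander: solder-wire spool standing on end, 60 mm across, 45 mm high, loose; origin at the centre of its underside.
- driver: Bystander: black-handled screwdriver lying on the bench, about 20 cm long, loose; origin under its middle.

How it is judged (in metres and radians):
On the way, in this order (a step that is already met when the one before it is completed fails the run):
1. the short flap is folded flat (under 0.1 rad) while the wide flap is still open and the bar is home (value of joint short_flap below 0.1 rad and value of joint wide_flap above 1 rad and value of joint bar below 0.02 m), for 0.2 s.
2. the wide flap is folded flat over it (both under 0.1 rad), the bar still home (value of joint each of short_flap, wide_flap below 0.1 rad and value of joint bar below 0.02 m), for 0.2 s.
At the end, for the whole second after the job is handed in: Both flaps are flat (under 0.1 rad), the bar's front end is within 6 mm of the centre of the mark along jig x and still, and the robot itself is holding it there against its spring (contact over 2 N), through the last second (value of joint each of short_flap, wide_flap below 0.1 rad and x of bar_nose in the frame of mark between -0.006 and 0.006 m and velocity of joint bar between -0.01 and 0.01 m/s and contact force between any of the fingers, the arm and bar above 2 N and contact force between each of meter, spool, driver and bar below 0.2 N); the arm keeps its last pose, push and grip.
It fails at once if the meter is moved by more than 30 mm (distance of meter from where it was at the start of the episode above 0.03 m).
It fails at once if the spool is moved by more than 30 mm (distance of spool from where it was at the start of the episode above 0.03 m).
It fails at once if the screwdriver is moved by more than 30 mm (distance of driver from where it was at the start of the episode above 0.03 m).
It also fails if it takes over 56 s, if anything falls off the work surface, if the arm or the gripper's body presses on something with over 40 N, if the wrist force passes 120 N, or if a joint passes its speed limit or range.

## Robot

A 6-joint arm with a two-finger parallel gripper is mounted at the origin on the work surface. World frame = base frame: x ahead of the robot, y to its left, z up, the work surface at z = 0. Lengths are in mm, angles in rad, forces in N, time in s.
With the tool pointing down it reaches from about 350 to 875 mm from the base axis. Payload 4.2 kg.
Tool frame: the origin (TCP) lies at the very end of the fingers, on their centre line; the grasp point (between the pads) lies 19 mm behind it; z points along the fingers, y is the line along which they close (so a half turn about z gives the same grasp; the last joint's range is limited). The gripper opens to 85 mm and grips with 20 to 120 N. Pads are 22 mm wide; open, the fingers measure 114 mm over their backs; the gripper's body (76 mm by 85 mm) begins 54 mm behind the grasp point. The pads swing forward as they close: fully open they stand 13 mm farther back than shut.
Start: joints at [-1.08, 0.385, 0.008, 0, -1.194, -0.259], TCP at [143.599, -608.259, 231.312] pointing down, gripper open.
Joint ranges: [-3.14, 3.14], [-1.21, 2.06], [-1.07, 1.41], [-3.16, 2.05], [-2.99, -0.16], [-3.1, 3.1]. Speed limits (rad/s): [2.79, 2.79, 3.14, 3.14, 3.14, 3.14].

## Interface

Orientations are given as a unit quaternion [x, y, z, w].
In Python, from bench import monitor, get_image, camera_info, job_done gives the robot as it stands.
- The arm moves only by the tool send_rows, never from a script. Its argument "series" is a list of rows, each a list of 3 entries, a list of its own where there are three numbers: the shift along the tool's x, y, z in mm, then the turn, a rotation vector about the tool's x, y, z in rad, then the finger opening in mm, from 0 to 85.4. A call has 1 to 8 rows; each row shifts and turns the commanded pose from where the row before left it, along the tool's axes as they then stand; what a row does not reach is not made up. A row lasts 1/10 s, in which the tool goes at most 50 mm and 8.59 degrees, less where a joint would pass 70% of its speed; a pose out of reach is approached as far as the arm can. A call with a gripper value outside its range is refused whole. The fingers move at their own pace and stop on an object; the grip force is fixed at half the most. Time passes only in rows, so rows that do not move let the fingers close. It gives the time, the measured TCP pose, the force, the opening and the grip force at its end, in the units of the state.
- monitor.read_state(): the state, without advancing time (a new reading comes with each control period).
- get_image(name): name is "scene" or "top" or "wrist"; returns the picture (420x560x3 uint8, red, green, blue); there is no depth.
- camera_info(name): a dict with "intrinsics" (3x3 intrinsics, pixels), "R" (3x3) and "t" (3): a world point X has camera coordinates R X + t. Camera axes: x right, y down, z forward; pixel columns grow to the right and rows downward; lengths in mm; the calibration is good to about 2 mm. The wrist camera is an equidistant fisheye: a pixel r from the principal point sees the ray r / f radians off the axis. A picture is of the moment at which its call begins: read the wrist's pose just before it. camera_info takes no time and is no camera call; for the wrist camera it gives the pose at the moment of the call.
- job_done(): hands the job in; it is judged then, once.
The state is a dict: "clock": time; "joints": joint angles; "joint_vel": joint speeds; "joint_efforts": joint torques, N m; "position": TCP position; "ee_rot": TCP orientation; "contact_force": force on the tool from outside, world axes, zero at the start; "wrist_torque": the same for the moment, N m; "gripper_width": finger opening in mm; "grasp_force": force on a finger pad.
Only numpy, scipy, OpenCV 4.12 (cv2) and the standard library are available. Lean on these libraries where they do the work, as an engineer would, in place of code of your own. Each camera call takes 0.05 s, during which the arm holds its last target. There are 200 camera calls.

## Working session

There is one attempt and no reset: what is moved stays moved. The work goes in short steps, Python scripts to look and compute and a tool call to move; the robot and the scene stay as the last step left them, time stands still between calls to the robot, and variables do not carry over. Pictures are saved under pics/ and viewed, at most 10 in all, crops included, and the job is handed in when it is done.

Besides the shell and the picture viewer there is one more tool, called after "Call:" as a command line: name --argument value ..., lists and objects as JSON in quotes. send_rows: Moves the arm, as the interface text tells. Its arguments: {"type":"object","properties":{"series":{"type":"array"}},"required":["series"]}

```bash
mkdir -p pics; python3 - <<'E'
from bench import monitor,get_image,camera_info
import cv2,numpy as np
print(monitor.read_state())
for n in ("scene","top"):
    im=get_image(n);cv2.imwrite(f"pics/{n}0.png",im[:,:,::-1])
    c=camera_info(n);print(n,c)
E
```

```text
{'clock': 0.0, 'joints': array([-1.08043983e+00,  3.85576445e-01,  6.61759468e-03, -5.02233055e-04,
       -1.19399637e+00, -2.58588446e-01]), 'joint_vel': array([ 0.00020915,  0.00233991,  0.00033701, -0.00101541, -0.00091314,
       -0.00132785]), 'joint_efforts': array([-8.83597804e-04, -3.92288160e+01,  1.88394642e+01,  4.18623894e+00,
       -4.67259626e-03,  1.50443125e-06]), 'position': array([ 143.43877006, -607.71514649,  230.20587661]), 'ee_rot': array([-1.15532732e-01,  9.93303060e-01,  1.09001594e-03, -1.77616444e-04]), 'contact_force': array([ 0.40189426, -0.05468067,  0.45519808]), 'wrist_torque': array([-0.03573399,  0.01424791, -0.01622594]), 'grasp_force': 0.0, 'gripper_width': 85.33931522753298}
scene {'intrinsics': array([[413.14164623,   0.        , 279.51247845],
       [  0.        , 413.14164623, 208.43284561],
       [  0.        ,   0.        ,   1.        ]]), 'R': array([[-0.76035124,  0.64949323, -0.0049531 ],
       [ 0.55315581,  0.64353608, -0.52903682],
       [-0.34041834, -0.40499364, -0.84858441]]), 't': array([ 371.16759273, -250.13254501, 1383.170564  ])}
top {'intrinsics': array([[480.01192334,   0.        , 275.01519864],
       [  0.        , 480.01192334, 207.80076448],
       [  0.        ,   0.        ,   1.        ]]), 'R': array([[-1.74298211e-02, -9.99838583e-01, -4.36006261e-03],
       [-9.73244216e-01,  1.79651309e-02, -2.29069748e-01],
       [ 2.29111101e-01,  2.50760985e-04, -9.73400247e-01]]), 't': array([  73.52787258,  566.88787845, 1146.46530799])}
```

View pics/scene0.png

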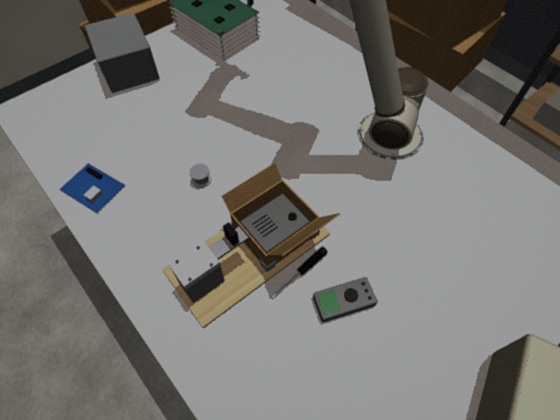

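View pics/top0.png

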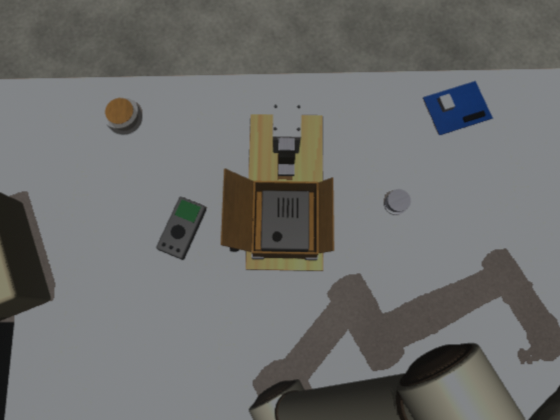

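The top view shows the carton centred near (286,220). The wide flap leans out on the left at (238,210), the short flap on the right at (326,215), and the handle is at (287,150). The meter is at (182,228), the spool at (398,201), and the screwdriver is under the wide flap near (234,248). Next I'll zoom in for exact corners.

```bash
cat > h.py <<'E'
import numpy as np
from bench import camera_info
def ray(n,uv):
    c=camera_info(n);d=c["R"].T@np.linalg.solve(c["intrinsics"],[*uv,1]);return -c["R"].T@c["t"],d
def onz(n,uv,z):
    o,d=ray(n,uv);return o+d*(z-o[2])/d[2]
def proj(n,X):
    c=camera_info(n);p=c["intrinsics"]@(c["R"]@np.asarray(X,float)+c["t"]);return p[:2]/p[2]
E
python3 - <<'E'
import cv2,numpy as np
from h import *
im=cv2.imread("pics/top0.png")
cv2.imwrite("pics/topz.png",cv2.resize(im[100:290,190:350],None,fx=3.1,fy=3.1,interpolation=cv2.INTER_CUBIC))
hsv=cv2.cvtColor(im,cv2.COLOR_BGR2HSV)
m=cv2.inRange(hsv,(18,60,100),(32,255,255))  # plywood
m[:, :235]=0;m[:, 340:]=0;m[:105]=0;m[285:]=0
# left/right/bottom edges of plywood
L=[];Rr=[]
for r in list(range(120,168)) + list(range(262,268)):
    c=np.where(m[r])[0]
    if len(c)>5: L.append(onz("top",(c.min()-.5,r),12)[:2]);Rr.append(onz("top",(c.max()+.5,r),12)[:2])
for e in (L,Rr):
    e=np.array(e);p=np.polyfit(e[:,0],e[:,1],1);print("edge y=",p,np.abs(np.polyval(p,e[:,0])-e[:,1]).max())
B=[];T=[]
for c in range(255,318,2):
    r=np.where(m[:,c])[0]
    if len(r): B.append(onz("top",(c,r.max()+.5),12)[:2]);T.append(onz("top",(c,r.min()-.5),12)[:2])
print("bottom",np.round(B[::5]));print("top",np.round(T[::5]))
E
```

```text
edge y= [-3.59619517e-02  1.57547857e+02] 1.4159188757532917
edge y= [ -0.03975233 -38.0844961 ] 1.7611975775078719
bottom [[422. 117.]
 [419.  92.]
 [418.  66.]
 [418.  41.]
 [417.  15.]
 [417. -11.]
 [414. -36.]]
top [[847. 114.]
 [847.  86.]
 [735.  61.]
 [661.  35.]
 [714.   7.]
 [844. -24.]
 [844. -52.]]
```

View pics/topz.png

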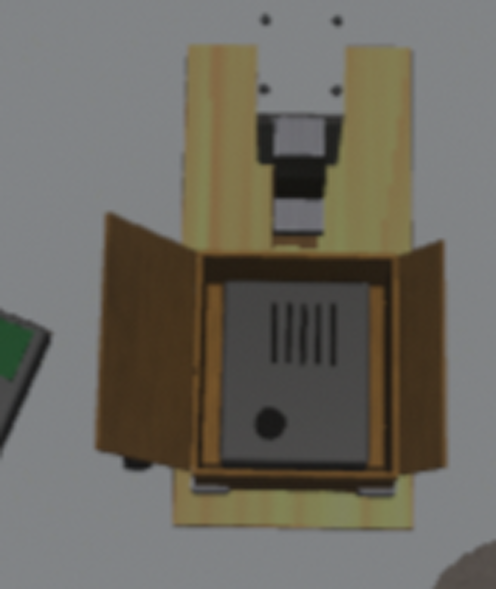

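The crop shows the rim's outer corners near (195,252), (397,252), (193,475) and (398,475), and the bar nose with its steel top front edge at about row 233. I'll work out the jig pose and flap angles from these.

```bash
python3 - <<'E'
from h import *
z=lambda u,v:(190+u/3.1-.5+.16,100+v/3.1-.5+.16)
print("cam",ray("top",(0,0))[0])
P={k:onz("top",z(*p),104) for k,p in dict(TL=(195,252),TR=(397,252),BL=(193,475),BR=(398,475)).items()}
for k in P: print(k,P[k].round(1))
print("ctr",np.mean(list(P.values()),0))
a=z(299,234);print("nose z128 top edge",onz("top",a,128),"bottom",onz("top",a,116))
print("block top front",onz("top",z(300,114),135),"handle top",onz("top",z(300,117),180),onz("top",z(300,157),180),onz("top",z(274,137),180),onz("top",z(325,137),180))
yaw=-.038
def W(c,p):
    R=np.array([[np.cos(yaw),-np.sin(yaw),0],[np.sin(yaw),np.cos(yaw),0],[0,0,1]]);return R@p+np.array([c[0],c[1],0])
c=np.mean(list(P.values()),0)
for nm,s,w,h,pts in (("wide",1,115,108,[(107,213),(97,450)]),("short",-1,55,104,[(443,241),(445,466)])):
    for p,x in zip(pts,(88,-88)):
        best=min((np.hypot(*(proj("top",W(c,[x,s*(80-w*np.cos(t)),h+w*np.sin(t)]))-z(*p))),t) for t in np.linspace(1.3,2.4,111));print(nm,best)
for n,p,zz in (("meterL",(158,247),30),("meterBR",(186,259),30),("spool",(398,201),45)): print(n,onz("top",p,zz))
E
```

```text
cam [ 290.33399754   63.04430018 1246.14706327]
TL [628.5 117.8 104. ]
TR [625.5 -43.6 104. ]
BL [449.4 120.5 104. ]
BR [446.6 -37.6 104. ]
ctr [537.49579312  39.27551756 104.        ]
nose z128 top edge [634.58680742  34.93096639 128.        ] bottom [638.28134265  34.62925294 116.        ]
block top front [731.97370657  32.04942947 135.        ] handle top [711.65399545  33.36037733 180.        ] [679.42929956  34.09779755 180.        ] [695.86612466  53.48105125 180.        ] [695.1265186   14.74218516 180.        ]
wide (np.float64(0.5451493713023924), np.float64(2.1399999999999997))
wide (np.float64(0.3665913716290743), np.float64(2.13))
short (np.float64(0.3638560072514338), np.float64(2.1799999999999997))
short (np.float64(0.48620424692169567), np.float64(2.17))
meterL [479.16833385 364.25022102  30.        ]
meterBR [447.11763088 291.8508223   30.        ]
spool [ 585.19946645 -253.75998924   45.        ]
```

Call:
send_rows --series '[[[0,0,0],[0,0,0.135],0],[[0,0,0],[0,0,0.135],0],[[-26,36,4],[0,0,0],0],[[-26,36,4],[0,0,0],0],[[-26,36,4],[0,0,0],0],[[-26,36,4],[0,0,0],0],[[-26,36,4],[0,0,0],0],[[-26,36,4],[0,0,0],0]]'

```text
clock: 0.9
position: [308.3, -396.7, 206.9]
ee_rot: [0.019, 1.0, 0.0, -0.0]
contact_force: [1.1, -0.6, 0.5]
gripper_width: 0.1
grasp_force: 0.0
```

```bash
cat > s.py <<'E'
from h import *
from bench import monitor
from scipy.spatial.transform import Rotation as Ro
C=np.array([536.5,39.5]);yaw=-.038
s=monitor.read_state();d=s["position"][:2]-C
c,n=np.cos(yaw),np.sin(yaw)
R=Ro.from_quat(s["ee_rot"]).as_matrix();J=np.array([[c,n,0],[-n,c,0],[0,0,1]])
print("t",s["clock"],"jig",round(d[0]*c+d[1]*n,1),round(-d[0]*n+d[1]*c,1),s["position"][2].round(1),"F",s["contact_force"].round(1),"w",s["gripper_width"].round(1),s["grasp_force"])
print((J@R).round(3).tolist(),s["joints"].round(2))
E
python3 s.py
```

```text
Traceback (most recent call last):
  File "s.py", line 8, in <module>
    print("t",s["clock"],"jig",round(d[0]*c+d[1]*n,1),round(-d[0]*n+d[1]*c,1),s["position"][2].round(1),"F",s["contact_force"].round(1),"w",s["gripper_width"].round(1),s["grasp_force"])
                                                                                                                                            ^^^^^^^^^^^^^^^^^^^^^^^^
AttributeError: 'float' object has no attribute 'round'
```

Call:
send_rows --series '[[[-25,35,5],[0,0,0],0],[[-25,35,5],[0,0,0],0],[[-25,35,5],[0,0,0],0],[[-25,35,5],[0,0,0],0],[[-25,35,5],[0,0,0],0],[[-25,35,5],[0,0,0],0],[[-25,35,10],[0,0,0],0],[[-25,35,30],[0,0,0],0]]'

```text
clock: 1.7
position: [519.9, -126.2, 140.5]
ee_rot: [0.019, 1.0, -0.0, 0.003]
contact_force: [0.7, -0.2, 0.2]
gripper_width: 0.1
grasp_force: 0.0
```

```bash
sed -i 's/s\["gripper_width"\].round(1)/round(s["gripper_width"],1)/' s.py; python3 s.py
```

```text
t 1.7 jig -10.3 -166.2 140.5 F [ 0.7 -0.2  0.2] w 0.1 0.0
[[-1.0, -0.001, 0.006], [-0.001, 1.0, -0.0], [-0.006, -0.0, -1.0]] [ 0.07  0.32 -0.35  0.   -0.9  -1.67]
```

Call:
send_rows --series '[[[0,15,8],[0,0,0],0],[[0,18,0],[0,0,0],0],[[0,15,0],[0,0,0],0],[[0,15,0],[0,0,0],0],[[0,15,0],[0,0,0],0],[[0,15,0],[0,0,0],0],[[0,15,3],[0,0,0],0],[[0,8,3],[0,0,0],0]]'

```text
clock: 2.5
position: [521.6, -10.5, 124.7]
ee_rot: [0.019, 1.0, 0.0, 0.0]
contact_force: [-0.6, -1.0, 0.3]
gripper_width: 0.0
grasp_force: 0.6
```

```bash
python3 s.py
```

```text
t 2.5 jig -13.0 -50.5 124.7 F [-0.6 -1.   0.3] w 0.0 0.5616644779001945
[[-1.0, -0.001, 0.001], [-0.001, 1.0, 0.0], [-0.001, 0.0, -1.0]] [ 0.29  0.32 -0.39 -0.   -0.86 -1.9 ]
```

Now I'll press down.

Call:
send_rows --series '[[[0,4,5],[0,0,0],0],[[0,0,5],[0,0,0],0],[[0,0,4],[0,0,0],0],[[0,0,2],[0,0,0],0],[[0,0,1],[0,0,0],0],[[0,0,0],[0,0,0],0],[[0,0,0],[0,0,0],0]]'

```text
clock: 3.2
position: [521.7, -8.0, 108.1]
ee_rot: [0.019, 1.0, 0.0, 0.0]
contact_force: [-1.2, 2.1, 4.3]
gripper_width: 0.1
grasp_force: 2.1
```

```bash
python3 s.py
```

```text
t 3.2 jig -13.0 -48.0 108.1 F [-1.2  2.1  4.3] w 0.1 2.1326490864157677
[[-1.0, 0.001, 0.0], [0.001, 1.0, 0.0], [-0.0, 0.0, -1.0]] [ 0.3   0.34 -0.41 -0.   -0.82 -1.91]
```

Call:
send_rows --series '[[[0,0,2],[0,0,0],0],[[0,0,1],[0,0,0],0],[[0,0,0],[0,0,0],0],[[0,0,0],[0,0,0],0]]'

```text
clock: 3.6
position: [521.8, -8.0, 107.7]
ee_rot: [0.019, 1.0, -0.0, 0.001]
contact_force: [-8.3, 3.3, 19.9]
gripper_width: 0.4
grasp_force: 9.9
```

```bash
python3 s.py; python3 -c "
from bench import get_image;import cv2
a=get_image('top');b=get_image('scene')
cv2.imwrite('pics/c1.png',cv2.hconcat([cv2.resize(a[130:290,200:360],(390,390)),cv2.resize(b[150:310,200:360],(390,390))])[:,:,::-1])"
```

```text
t 3.6 jig -12.9 -48.0 107.7 F [-8.3  3.3 19.9] w 0.4 9.88246717461152
[[-1.0, -0.001, 0.001], [-0.001, 1.0, -0.0], [-0.001, -0.0, -1.0]] [ 0.3   0.34 -0.41  0.   -0.82 -1.91]
```

View pics/c1.png

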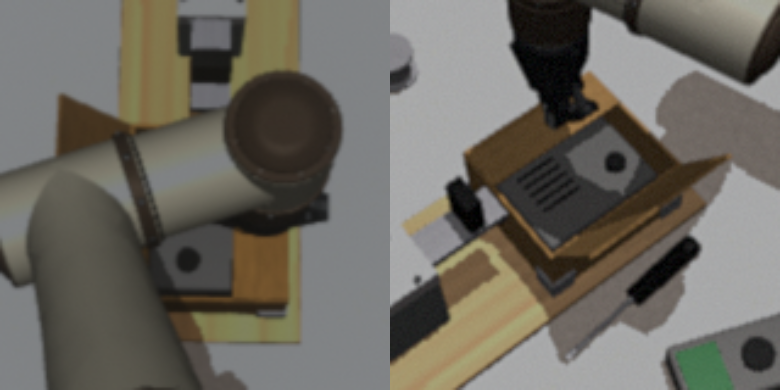

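The short flap lies flat over the carton's far side and the wide flap is still open. Next I'll lift and cross to the outside of the wide flap.

Call:
send_rows --series '[[[0,0,-25],[0,0,0],0],[[0,0,-40],[0,0,0],0],[[0,10,-40],[0,0,0],0],[[0,30,-40],[0,0,0],0],[[0,40,-25],[0,0,0],0],[[0,45,0],[0,0,0],0],[[0,45,0],[0,0,0],0],[[0,45,0],[0,0,0],0]]'

```text
clock: 4.5
position: [529.6, 208.2, 274.5]
ee_rot: [0.019, 1.0, 0.0, -0.0]
contact_force: [0.0, -0.0, -0.2]
gripper_width: -0.1
grasp_force: 0.0
```

Call:
send_rows --series '[[[0,35,0],[0,0,0],0],[[0,0,30],[0,0,0],0],[[0,0,30],[0,0,0],0],[[0,0,25],[0,0,0],0],[[0,0,0],[0,0,0],0]]'

```text
clock: 5.0
position: [528.9, 240.3, 185.1]
ee_rot: [0.02, 1.0, -0.003, -0.004]
contact_force: [-0.5, 0.3, 0.2]
gripper_width: -0.1
grasp_force: 0.0
```

```bash
python3 s.py
```

```text
t 5.0 jig -15.2 200.3 185.1 F [-0.5  0.3  0.2] w -0.1 0.0
[[-1.0, 0.001, -0.008], [0.001, 1.0, -0.006], [0.008, -0.006, -1.0]] [ 0.7   0.35 -0.16 -0.   -1.06 -2.31]
```

Call:
send_rows --series '[[[0,-30,0],[0,0,0],0],[[0,-25,0],[0,0,0],0],[[0,-20,0],[0,0,0],0],[[0,-20,0],[0,0,0],0],[[0,-20,0],[0,0,0],0],[[0,-20,0],[0,0,0],0],[[0,-15,0],[0,0,0],0],[[0,-15,5],[0,0,0],0]]'

```text
clock: 5.8
position: [525.7, 76.2, 185.9]
ee_rot: [0.019, 1.0, 0.001, 0.001]
contact_force: [0.9, 0.5, 0.5]
gripper_width: 0.1
grasp_force: 0.2
```

Call:
send_rows --series '[[[0,-15,7],[0,0,0],0],[[0,-10,13],[0,0,0],0],[[0,-5,15],[0,0,0],0],[[0,-5,15],[0,0,0],0],[[0,0,10],[0,0,0],0],[[0,0,4],[0,0,0],0],[[0,0,0],[0,0,0],0]]'

```text
clock: 6.5
position: [523.3, 42.0, 120.1]
ee_rot: [0.019, 1.0, -0.0, -0.001]
contact_force: [-0.3, -0.1, 0.3]
gripper_width: 0.0
grasp_force: 0.0
```

```bash
python3 s.py
```

```text
t 6.5 jig -13.3 2.0 120.1 F [-0.3 -0.1  0.3] w 0.0 0.0
[[-1.0, -0.0, -0.001], [-0.0, 1.0, -0.001], [0.001, -0.001, -1.0]] [ 0.39  0.33 -0.39  0.   -0.85 -2.  ]
```

Call:
send_rows --series '[[[0,0,4],[0,0,0],0],[[0,0,3],[0,0,0],0],[[0,0,1],[0,0,0],0],[[0,0,1],[0,0,0],0],[[0,0,0],[0,0,0],0],[[0,0,0],[0,0,0],0]]'

```text
clock: 7.1
position: [523.7, 42.2, 112.1]
ee_rot: [0.019, 1.0, 0.0, 0.0]
contact_force: [-0.9, 0.9, 2.7]
gripper_width: -0.1
grasp_force: 1.2
```

```bash
python3 s.py; python3 -c "
from bench import get_image;import cv2
a=get_image('top');b=get_image('scene')
cv2.imwrite('pics/c2.png',cv2.hconcat([cv2.resize(a[130:290,200:360],(390,390)),cv2.resize(b[150:310,200:360],(390,390))])[:,:,::-1])"
```

```text
t 7.1 jig -12.9 2.2 112.1 F [-0.9  0.9  2.7] w -0.1 1.2441405840218067
[[-1.0, 0.0, 0.0], [0.0, 1.0, 0.0], [-0.0, 0.0, -1.0]] [ 0.39  0.34 -0.4  -0.   -0.83 -2.  ]
```

View pics/c2.png

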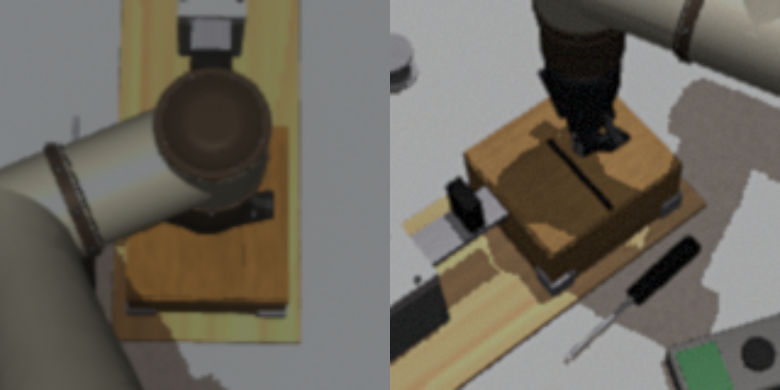

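Call:
send_rows --series '[[[0,0,1],[0,0,0],0],[[0,0,0],[0,0,0],0],[[0,0,-20],[0,0,0],0],[[0,0,-40],[0,0,0],0],[[-25,0,-40],[0,0,0],85],[[-40,0,-20],[0,0,0],85],[[-40,0,0],[0,0,0],85],[[-42,0,0],[0,0,0],85]]'

```text
clock: 8.0
position: [672.0, 36.4, 231.8]
ee_rot: [0.019, 1.0, 0.0, 0.001]
contact_force: [0.0, 0.7, -0.1]
gripper_width: 58.6
grasp_force: 0.0
```

```bash
python3 s.py; python3 - <<'E'
from bench import get_image
from h import *
import cv2
for n in ('scene','top','wrist'):
    cv2.imwrite(f'pics/m_{n}.png',get_image(n)[:,:,::-1])
b=cv2.imread('pics/m_scene.png')[185:285,195:335];t=cv2.imread('pics/m_top.png')[140:280,200:360]
cv2.imwrite('pics/c3.png',cv2.vconcat([cv2.resize(b,(420,300),interpolation=cv2.INTER_CUBIC),cv2.resize(cv2.imread('pics/m_wrist.png'),(420,300))]))
np.save('pics/Rw.npy',camera_info('wrist'),allow_pickle=True)
print(camera_info('wrist'))
E
```

```text
t 8.0 jig 135.5 2.0 231.8 F [ 0.   0.7 -0.1] w 58.6 0.0
[[-1.0, 0.0, 0.002], [0.0, 1.0, 0.001], [-0.002, 0.001, -1.0]] [ 0.29  0.47  0.14 -0.   -1.24 -1.9 ]
{'intrinsics': array([[325.1922621 ,   0.        , 276.78004609],
       [  0.        , 325.1922621 , 213.33387373],
       [  0.        ,   0.        ,   1.        ]]), 'R': array([[ 0.0394185 ,  0.99922167, -0.00149225],
       [ 0.95305835, -0.03714862,  0.30049919],
       [ 0.30020987, -0.01326743, -0.9537809 ]]), 't': array([ -61.99744276, -676.15034171,  176.2871448 ])}
```

View pics/c3.png

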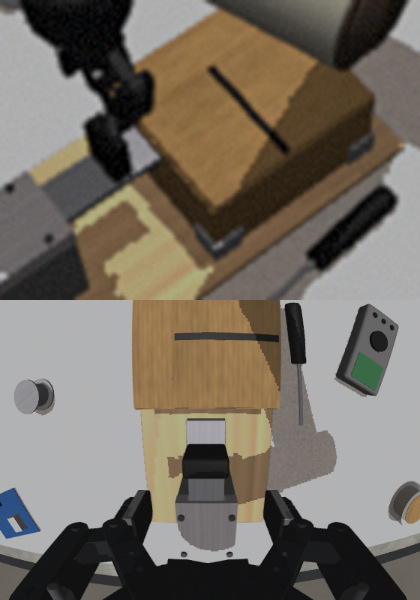

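Both flaps are closed. The wrist view shows the mark strip at composite (175–278, 337), the steel nose edge at (187–225, 419) and the handle at (183–229, 445–475). I'll measure the mark and nose from the wrist and scene views.

```bash
cat > m.py <<'E'
from h import *
import cv2
from scipy.spatial.transform import Rotation
C=np.array([536.5,39.5,0]);J=Rotation.from_euler('z',.038).as_matrix()
W=np.load('pics/Rw.npy',allow_pickle=True).item()
def wr(uv,z):
    K=W["intrinsics"];x=(uv[0]-K[0,2])/K[0,0];y=(uv[1]-K[1,2])/K[1,1];r=np.hypot(x,y)
    d=W["R"].T@np.array([x/r*np.sin(r),y/r*np.sin(r),np.cos(r)]);o=-W["R"].T@W["t"]
    return J@(o+d*(z-o[2])/d[2]-C)
E
python3 - <<'E'
from m import *
g=cv2.imread('pics/m_wrist.png',0)
m=(g[20:80,190:400]<60).astype(np.uint8)
n,l,st,ce=cv2.connectedComponentsWithStats(m)
for i in range(1,n):
    if st[i,4]>300:
        print("wrist mark",st[i],ce[i]+[190,20])
        for c in (l==i).nonzero()[1].min(),(l==i).nonzero()[1].max():
            cc=c+(3 if c<100 else -3);r=np.where(l[:,cc]==i)[0];print(wr((cc+190,r.mean()+20),112).round(1),len(r))
        print(wr(ce[i]+[190,20],112))
# row profile at nose
print("profile",[(r,int(g[r,270:285].mean())) for r in range(140,250,2)])
print("cols",[(c,int(g[180,c])) for c in range(240,312,2)])
s=cv2.imread('pics/m_scene.png',0)[195:245,255:300]
m=(s<45).astype(np.uint8);n,l,st,ce=cv2.connectedComponentsWithStats(m)
for i in range(1,n):
    if st[i,4]>25: print("scene",st[i]+[255,195,0,0,0],ce[i]+[255,195],(J@(onz('scene',ce[i]+[255,195],112)-C)).round(1))
E
```

```text
wrist mark [191   0  19  60 946] [391.4756871   47.21035941]
[nan nan nan] 0
[ -0.7  98.6 112. ] 60
[ -2.21970028  94.6540868  112.        ]
wrist mark [ 88  26  94  14 848] [327.43278302  51.37264151]
[  4.6   4.8 112. ] 4
[  5.3  74.4 112. ] 10
[  5.81281322  41.30148832 112.        ]
profile [(140, 126), (142, 126), (144, 125), (146, 125), (148, 124), (150, 120), (152, 107), (154, 106), (156, 106), (158, 126), (160, 167), (162, 167), (164, 166), (166, 65), (168, 85), (170, 163), (172, 164), (174, 164), (176, 164), (178, 164), (180, 163), (182, 163), (184, 163), (186, 163), (188, 163), (190, 163), (192, 163), (194, 163), (196, 162), (198, 162), (200, 157), (202, 15), (204, 15), (206, 15), (208, 15), (210, 15), (212, 15), (214, 14), (216, 15), (218, 15), (220, 15), (222, 17), (224, 28), (226, 36), (228, 38), (230, 37), (232, 35), (234, 34), (236, 34), (238, 33), (240, 29), (242, 21), (244, 21), (246, 20), (248, 19)]
cols [(240, 170), (242, 171), (244, 170), (246, 168), (248, 148), (250, 168), (252, 164), (254, 163), (256, 164), (258, 162), (260, 166), (262, 165), (264, 163), (266, 160), (268, 163), (270, 165), (272, 162), (274, 164), (276, 164), (278, 167), (280, 164), (282, 163), (284, 163), (286, 162), (288, 166), (290, 161), (292, 163), (294, 164), (296, 166), (298, 166), (300, 127), (302, 164), (304, 166), (306, 165), (308, 164), (310, 161)]
scene [265 208  27  29  80] [279.2125 222.925 ] [  9.7  29.8 112. ]
scene [282 233  18  12 112] [293.4375     240.38392857] [ 13.1  92.2 112. ]<stdin>:9: RuntimeWarning: Mean of empty slice.
  ret = ret.dtype.type(ret / rcount)
```

```bash
python3 - <<'E'
from m import *
g=cv2.imread('pics/m_wrist.png',0).astype(int)
print("nose bottom",wr((277,165.3),116).round(1),"top",wr((277,169),128).round(1))
print("sides",wr((248,180),128).round(1),wr((300,180),128).round(1))
print("handle front top",wr((277,223),180).round(1),"front bottom",wr((277,201),128).round(1), "rear top",wr((277,241),180).round(1))
print([(r,g[r,250],g[r,300],g[r,350]) for r in range(40,66)])
for c in (250,280,300,330,350):
    r=np.where(g[35:65,c]<85)[0]+35;print(c,r.min(),r.max(),wr((c,r.min()-.5),112).round(1),wr((c,r.max()+.5),112).round(1))
s=cv2.imread('pics/m_scene.png',0).astype(int)
for r in (210,214,218,222,226,230):
    cs=np.arange(255,300);v=s[r,cs];k=v.argmin();w=np.clip(np.median(v[max(0,k-6):k+7])-v[max(0,k-3):k+4],0,None);u=(w*cs[max(0,k-3):k+4]).sum()/w.sum()
    print(r,round(u,1),(J@(onz('scene',(u,r),112)-C)).round(1))
E
```

```text
nose bottom [ 97.9   1.6 116. ] top [ 98.9   1.6 128. ]
sides [107.3 -20.6 128. ] [107.4  19.1 128. ]
handle front top [124.    1.6 180. ] front bottom [124.    1.6 128. ] rear top [136.1   1.6 180. ]
[(40, np.int64(123), np.int64(131), np.int64(77)), (41, np.int64(124), np.int64(132), np.int64(76)), (42, np.int64(123), np.int64(133), np.int64(77)), (43, np.int64(124), np.int64(133), np.int64(78)), (44, np.int64(124), np.int64(133), np.int64(78)), (45, np.int64(111), np.int64(98), np.int64(78)), (46, np.int64(58), np.int64(59), np.int64(79)), (47, np.int64(58), np.int64(58), np.int64(67)), (48, np.int64(58), np.int64(59), np.int64(29)), (49, np.int64(58), np.int64(59), np.int64(25)), (50, np.int64(58), np.int64(59), np.int64(25)), (51, np.int64(58), np.int64(59), np.int64(27)), (52, np.int64(58), np.int64(59), np.int64(26)), (53, np.int64(58), np.int64(59), np.int64(25)), (54, np.int64(58), np.int64(58), np.int64(27)), (55, np.int64(51), np.int64(58), np.int64(26)), (56, np.int64(116), np.int64(123), np.int64(26)), (57, np.int64(116), np.int64(129), np.int64(52)), (58, np.int64(116), np.int64(129), np.int64(77)), (59, np.int64(115), np.int64(129), np.int64(78)), (60, np.int64(116), np.int64(128), np.int64(78)), (61, np.int64(115), np.int64(128), np.int64(78)), (62, np.int64(115), np.int64(127), np.int64(79)), (63, np.int64(115), np.int64(128), np.int64(78)), (64, np.int64(115), np.int64(127), np.int64(78)), (65, np.int64(115), np.int64(127), np.int64(78))]
250 46 55 [  1.6 -19.4 112. ] [  9.9 -19.4 112. ]
280 45 54 [  1.1   4.1 112. ] [  9.4   4.  112. ]
300 46 55 [  1.7  19.7 112. ] [ 10.   19.6 112. ]
330 47 55 [  1.6  43.4 112. ] [  9.1  43.3 112. ]
350 35 64 [ -9.7  59.7 112. ] [ 15.7  59.5 112. ]
210 267.2 [ 10. -21. 112.]
214 271.2 [  9.3  -4.6 112. ]
218 274.8 [  9.4  10.9 112. ]
222 278.3 [  9.8  26.1 112. ]
226 281.9 [  9.8  41.3 112. ]
230 286.1 [  8.8  57.3 112. ]
```

Call:
send_rows --series '[[[2,-2.5,0],[0,0,0],85],[[0,0,15],[0,0,0],85],[[0,0,25],[0,0,0],85],[[0,0,25],[0,0,0],85],[[0,0,15],[0,0,0],85],[[0,0,8],[0,0,0],85],[[0,0,0],[0,0,0],85]]'

```text
clock: 8.85
position: [667.0, 33.9, 142.4]
ee_rot: [0.019, 1.0, -0.0, -0.001]
contact_force: [0.1, -0.1, 0.4]
gripper_width: 84.8
grasp_force: 0.0
```

Call:
send_rows --series '[[[0,0,0],[0,0,0],25],[[0,0,0],[0,0,0],25],[[0,0,0],[0,0,0],25],[[0,0,0],[0,0,0],25],[[0,0,0],[0,0,0],25],[[0,0,0],[0,0,0],25]]'

```text
clock: 9.45
position: [668.8, 34.3, 144.0]
ee_rot: [0.019, 1.0, 0.0, 0.001]
contact_force: [-1.4, 0.9, 5.3]
gripper_width: 39.1
grasp_force: 62.4
```

```bash
python3 s.py
```

```text
t 9.45 jig 132.4 -0.2 144.0 F [-1.4  0.9  5.3] w 39.1 62.44272708892822
[[-1.0, -0.0, 0.002], [-0.0, 1.0, 0.0], [-0.002, 0.0, -1.0]] [ 0.29  0.52  0.01  0.   -1.05 -1.9 ]
```

Call:
send_rows --series '[[[5,0,0],[0,0,0],20],[[10,0,0],[0,0,0],20],[[15,0,0],[0,0,0],20],[[15,0,0],[0,0,0],20],[[15,0,0],[0,0,0],20],[[15,0,0],[0,0,0],20],[[10,0,0],[0,0,0],20],[[4,0,0],[0,0,0],20]]'

```text
clock: 10.25
position: [582.1, 37.5, 143.9]
ee_rot: [0.019, 1.0, 0.0, 0.004]
contact_force: [10.0, -2.0, -0.1]
gripper_width: 39.3
grasp_force: 61.7
```

Call:
send_rows --series '[[[0,0,0],[0,0,0],20],[[0,0,0],[0,0,0],20]]'

```text
clock: 10.45
position: [582.6, 37.4, 143.9]
ee_rot: [0.019, 1.0, 0.0, 0.004]
contact_force: [7.6, -1.7, 1.6]
gripper_width: 39.0
grasp_force: 61.8
```

```bash
python3 s.py; python3 - <<'E'
from bench import get_image
from h import *
import cv2
np.save('pics/Rw.npy',camera_info('wrist'),allow_pickle=True)
for n in ('wrist','scene'):
    cv2.imwrite(f'pics/n_{n}.png',get_image(n)[:,:,::-1])
w=cv2.imread('pics/n_wrist.png')[110:260,190:390];s=cv2.imread('pics/n_scene.png')[185:260,230:330]
cv2.imwrite('pics/c4.png',cv2.hconcat([cv2.resize(w,(400,300)),cv2.resize(s,(400,300))]))
E
```

```text
t 10.45 jig 46.1 -0.3 143.9 F [ 7.6 -1.7  1.6] w 39.0 61.807483434677124
[[-1.0, -0.0, 0.008], [-0.0, 1.0, 0.001], [-0.008, 0.001, -1.0]] [ 0.34  0.39 -0.22  0.   -0.95 -1.95]
```

View pics/c4.png

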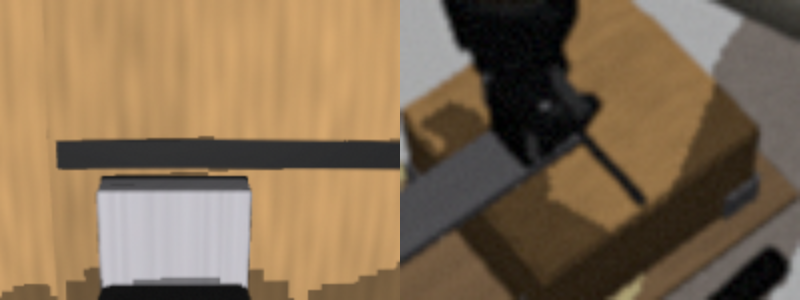

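The wrist view shows the mark at crop rows 140–168 and the nose's lower edge at about row 178, so the bar has a few millimetres to go.

```bash
python3 - <<'E'
from m import *
g=cv2.imread('pics/n_wrist.png',0).astype(int)
print([(r,int(g[r,250:300].mean()),int(g[r,330:370].mean())) for r in range(176,208)])
f=lambda r,z:wr((277,r),z)[0].round(1)
print("mark",[f(r,112) for r in (179.5,180,186.5,194)],"nose bottom",[f(r,116) for r in (198,198.5,199,199.5)],"nose top",[f(r,128) for r in (203.5,204,204.5,205)])
E
```

```text
[(176, 154, 163), (177, 153, 163), (178, 142, 163), (179, 88, 148), (180, 46, 92), (181, 50, 46), (182, 50, 46), (183, 50, 46), (184, 50, 46), (185, 50, 46), (186, 49, 45), (187, 49, 45), (188, 49, 45), (189, 49, 45), (190, 49, 45), (191, 48, 45), (192, 48, 45), (193, 57, 44), (194, 105, 119), (195, 145, 157), (196, 128, 162), (197, 94, 162), (198, 26, 162), (199, 52, 162), (200, 74, 162), (201, 75, 161), (202, 74, 161), (203, 76, 162), (204, 86, 162), (205, 142, 162), (206, 177, 162), (207, 196, 162)]
mark [np.float64(4.5), np.float64(4.8), np.float64(8.5), np.float64(12.8)] nose bottom [np.float64(14.0), np.float64(14.3), np.float64(14.5), np.float64(14.8)] nose top [np.float64(13.6), np.float64(13.8), np.float64(14.1), np.float64(14.4)]
```

Call:
send_rows --series '[[[3,0,0],[0,0,0],20],[[2.7,0,0],[0,0,0],20],[[0,0,0],[0,0,0],20],[[0,0,0],[0,0,0],20],[[0,0,0],[0,0,0],20]]'

```text
clock: 11.05
position: [577.2, 37.6, 144.0]
ee_rot: [0.019, 1.0, 0.0, 0.004]
contact_force: [8.1, -1.6, 1.0]
gripper_width: 38.9
grasp_force: 61.8
```

```bash
python3 s.py; python3 - <<'E'
from bench import get_image
from h import *
import cv2
np.save('pics/Rw.npy',camera_info('wrist'),allow_pickle=True)
cv2.imwrite('pics/p_wrist.png',get_image('wrist')[:,:,::-1])
from m import *
g=cv2.imread('pics/p_wrist.png',0).astype(int)
print([(r,int(g[r,250:300].mean()),int(g[r,330:370].mean())) for r in range(174,212)])
E
python3 s.py
```

```text
t 11.05 jig 40.7 -0.3 144.0 F [ 8.1 -1.6  1. ] w 38.9 61.763198375701904
[[-1.0, -0.0, 0.008], [-0.0, 1.0, 0.001], [-0.008, 0.001, -1.0]] [ 0.35  0.38 -0.24  0.   -0.95 -1.96]
[(174, 156, 162), (175, 156, 163), (176, 155, 163), (177, 155, 163), (178, 155, 162), (179, 155, 163), (180, 154, 163), (181, 154, 162), (182, 154, 163), (183, 154, 163), (184, 154, 163), (185, 153, 162), (186, 153, 162), (187, 151, 162), (188, 126, 162), (189, 64, 104), (190, 48, 46), (191, 48, 45), (192, 48, 44), (193, 47, 44), (194, 47, 44), (195, 47, 44), (196, 42, 44), (197, 40, 44), (198, 26, 43), (199, 52, 43), (200, 73, 43), (201, 75, 43), (202, 76, 43), (203, 74, 71), (204, 82, 160), (205, 142, 161), (206, 177, 161), (207, 195, 161), (208, 193, 161), (209, 193, 161), (210, 193, 161), (211, 193, 161)]
t 11.1 jig 40.7 -0.3 143.9 F [ 9.2 -1.5  1.4] w 39.5 61.764793395996094
[[-1.0, -0.0, 0.008], [-0.0, 1.0, 0.001], [-0.008, 0.001, -1.0]] [ 0.35  0.38 -0.24  0.   -0.95 -1.96]
```

```bash
python3 -c "
from bench import job_done;print(job_done())"
```

```text
the job is handed in; nothing more can be done
None
```

I folded the short flap flat, then the wide flap flat over it, and handed the job in at about 11 s with the arm still holding the bar. The bar's front end is about 0.3 mm from the mark's centre by the wrist camera. I kept clear of the meter, spool and screwdriver but did not measure them again at the end, and the hand-in returned no verdict.

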